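# Hold a sample bottle over the contactless reader

## Task

Press both open covers of the bottle reader down until they click shut, then pick up the brown bottle with the white cap, lift it and carry it over the rack of test tubes to the reader. Finish while still holding it in the gripper: upright, still and centred about 15 mm above the reader's round window, never touching the reader with it. Do not touch the rack, and leave the black-capped bottle, the timer and the beaker where they stand.

Things in the scene. Friction and masses are not known exactly. Their poses are not given: they have to be found in the camera images.
- reader: contactless bottle reader, fixed: grey housing 150 (x) x 230 (y) x 38 mm; white middle part 86 mm wide, 47 mm high, with a round window; a hinged cover either side. Origin: centre of its underside; x away from the robot at yaw 0, y left, z up. Shut covers are 45 mm high; hinge blocks (x = 37 to 47 mm) 46 mm, small latch blocks (x = -48 to -41 mm) 47 mm.
- reader_window (a point): centre of the reader's window, at the height of the top of its black rim (68 mm outside diameter, standing 3 mm above the middle part): 50 mm above the worktop. z up.
- cover_left (a joint): hinge of the white snap cover at the reader's y = +78 mm: 0 shut, grows as it opens (rad); starts at 0.45 to 0.75. Plate 60 x 60 x 5 mm, hinge line along the reader's y, 30 mm beyond its centre (+x), 42.5 mm up. Stays where left; moves down easily to 0.12, then a sprung catch resists (4 to 6 N at the press point), gives way near 0.08 and keeps it shut below 0.02.
- cover_left_press (a point): point on the outer face of the left cover, mid-width, 34 mm from the hinge (the free edge, nearest the robot, is at 61 mm), where a fingertip can press; moves with the cover; 45 mm above the worktop when shut. z: outward normal of the cover; -x: from hinge to free edge.
- cover_right (a joint): hinge of the white snap cover at the reader's y = -78 mm: 0 shut, grows as it opens (rad); starts at 0.45 to 0.75. Plate 60 x 60 x 5 mm, hinge line along the reader's y, 30 mm beyond its centre (+x), 42.5 mm up. Stays where left; moves down easily to 0.12, then a sprung catch resists (4 to 6 N at the press point), gives way near 0.08 and keeps it shut below 0.02.
- cover_right_press (a point): point on the outer face of the right cover, mid-width, 34 mm from the hinge (the free edge, nearest the robot, is at 61 mm), where a fingertip can press; moves with the cover; 45 mm above the worktop when shut. z: outward normal of the cover; -x: from hinge to free edge.
- sample_center (a point): centre (half-way up, 41 mm above its base) of the sample bottle: small brown bottle with a white cap, 82 mm tall, body 43 mm in diameter up to 66 mm high, then neck and cap 30 mm in diameter, about 0.1 kg. Its z is the bottle's axis, up. Stands left of the rack, in either order with the black-capped one.
- other_center (a point): centre (41 mm above its base) of the other small brown bottle, with a black cap, of the same size and shape: stays where it is.
- rack: wooden test tube rack, fixed to the worktop, between the bottles and the reader: 190 mm long (its own y, which runs roughly along world x), 58 mm wide (its own x), 78 mm high; origin at the centre of its underside. Four tubes in it reach up to 135 mm above the worktop.
- rack_top (a point): point above the middle of the rack, at the height of the tubes' tops (135 mm above the worktop); axes as the rack's.
- timer: white bench timer, 66 x 62 x 18 mm, lying beyond the rack; origin at the centre of its underside. Stays where it is.
- beaker: glass beaker with a blue filling, 73 x 78 x 92 mm, beyond the reader; origin at the centre of its underside. Stays where it is.
There are look-alikes about, which are no part of the job. Leave any blue or yellow look-alike of the part that bears sample_center alone.

How it is judged:
By the outcome, as a careful person would: the job done as asked, in the order asked, and still so for the second after the job is handed in, while the arm keeps its last pose, push and grip.
It also fails if it takes over 64 s, if anything falls off the work surface, if the arm or the gripper's body presses on something with over 40 N, if the wrist force passes 120 N, or if a joint passes its speed limit or range.

## Robot

A 6-joint arm with a two-finger parallel gripper is mounted at the origin on a cart in front of the work surface, level with it; the furniture and walls round the work are solid. World frame = base frame: x ahead of the robot, y to its left, z up, the work surface at z = 0. Lengths are in m, angles in rad, forces in N, time in s.
With the tool pointing down it reaches from about 0.35 to 0.775 m from the base axis. Payload 7.3 kg.
Tool frame: the origin (TCP) lies midway between the tips of the shut fingers; the grasp point (between the pads) lies 19 mm behind it; z points along the fingers, y is the direction in which the jaws open and shut (so a half turn about z gives the same grasp; the last joint's range is limited). The gripper opens to 92 mm and grips with 3 to 60 N. Pads are 19 mm wide; open, the fingers measure 130 mm over their backs; the gripper's body (75 mm by 190 mm) begins 47 mm behind the grasp point.
Start: joints at [1.076, 0.342, 1.524, -0, 1.275, -0.146], TCP at [0.179, 0.493, 0.227] pointing down, gripper open.
Joint ranges: [-2.53, 2.53], [-0.77, 2.02], [0.04, 2.7], [-1, 4.14], [0.28, 2.66], [-3.11, 3.11]. Speed limits (rad/s): [2.57, 2.57, 3.14, 3.14, 3.14, 3.14].

## Interface

Orientations are given as [roll, pitch, yaw] about the fixed x, y, z axes, in that order (R = Rz(yaw) Ry(pitch) Rx(roll)).
In Python, from cell import status, eyes, job gives the robot as it stands.
- The arm moves only by the tool jog_arm, never from a script. Its argument "series" is a list of rows, each a list of 3 entries, a list of its own where there are three numbers: the gripper command: -1 is shut, 1 is fully open, values between are in proportion, then the shift along the tool's x, y, z in m, then the turn, a rotation vector about the tool's x, y, z in rad. In form: [[grip, [x, y, z], [ax, ay, az]], ...]. A call has 1 to 12 rows; each row is the pose to reach, as a shift and turn from the pose commanded when the call began, along the tool's axes at that moment; what a row does not reach only later rows make up. A row lasts 1/12 s, in which the tool goes at most 41.7 mm and 7.16 degrees, less where a joint would pass 70% of its speed; a pose out of reach is approached as far as the arm can. A call with a gripper value outside its range is refused whole. The fingers move at their own pace and stop on an object; "squeeze" is the grip in N (left out, the last holds). Time passes only in rows, so rows that repeat a pose let the fingers close. It gives the time, the measured TCP pose, the force and the opening at its end, in the units of the state.
- status.observe(): the state, without advancing time (a new reading comes with each control period).
- eyes.read_camera(name): name is "scene" or "top"; returns a dict with "img" (420x560x3 uint8, red, green, blue), "range_z" (420x560 float32, m along the optical axis (not along the pixel's ray), 0 where there is no reading), "camera_matrix" (3x3 intrinsics, pixels), "k1" (the pictures are not rectified: a ray, as slopes to the right and down, at radius r is drawn at 1 + k1 r^2 times it, then the intrinsics apply), "T" (4x4, takes a point from camera to world coordinates). Camera axes: x right, y down, z forward; pixel columns grow to the right and rows downward; lengths in m; the calibration is good to about 2 mm. A picture is of the moment at which its call begins.
- job.hand_in(): hands the job in, once; it reports no verdict.
The state is a dict: "time": time; "qpos": joint angles; "qvel": joint speeds; "joint_efforts": joint torques, N m; "tool_pos": TCP position; "tool_rot": TCP orientation; "contact_force": force on the tool from outside, world axes, zero at the start; "torque": the same for the moment, N m; "opening": finger opening in m.
Only numpy, scipy, OpenCV 4.12 (cv2) and the standard library are available. Lean on these libraries where they do the work, as an engineer would, in place of code of your own. Each camera call takes 0.05 s, during which the arm holds its last target.

## Working session

There is one attempt and no reset: what is moved stays moved. The work goes in short steps, Python scripts to look and compute and a tool call to move; the robot and the scene stay as the last step left them, time stands still between calls to the robot, and variables do not carry over. Pictures are saved under pics/ and viewed, and the job is handed in when it is done.

Besides the shell and the picture viewer there is one more tool, called after ">>>" as a command line: name --argument value ..., lists and objects as JSON in quotes. jog_arm: Moves the arm, as the interface text tells. Its arguments: {"type":"object","properties":{"series":{"type":"array","items":{"type":"array"}},"squeeze":{"type":"number"}},"required":["series"]}

```bash
mkdir -p pics
cat > h.py <<'E'
import numpy as np, cv2
from cell import status, eyes, job
def cam(n,save=None):
    d=eyes.read_camera(n)
    if save:
        cv2.imwrite(f'pics/{save}.png',cv2.cvtColor(d['img'],cv2.COLOR_RGB2BGR))
        np.savez(f'pics/{save}.npz',**{k:np.asarray(v) for k,v in d.items()})
    return d
def load(s): 
    return dict(np.load(f'pics/{s}.npz'))
def pts(d,uv):
    K=d['camera_matrix']; k=float(d['k1'])
    uv=np.asarray(uv,float).reshape(-1,2)
    p=cv2.undistortPoints(uv.reshape(-1,1,2),K,np.array([k,0,0,0,0.]),).reshape(-1,2)
    return np.c_[p,np.ones(len(p))]
def onz(d,uv,z):
    r=pts(d,uv)@d['T'][:3,:3].T; o=d['T'][:3,3]
    return o+r*((z-o[2])/r[:,2])[:,None]
def dep(d,uv):
    uv=np.asarray(uv).reshape(-1,2).astype(int)
    z=d['range_z'][uv[:,1],uv[:,0]]
    return (pts(d,uv)*z[:,None])@d['T'][:3,:3].T+d['T'][:3,3]
def cloud(d):
    v,u=np.mgrid[0:420,0:560]
    return dep(d,np.c_[u.ravel(),v.ravel()]).reshape(420,560,3)
def proj(d,P):
    P=np.asarray(P,float).reshape(-1,3); T=d['T']; c=(P-T[:3,3])@T[:3,:3]
    s=c[:,:2]/c[:,2:]; r2=(s**2).sum(1,keepdims=True); s=s*(1+float(d['k1'])*r2)
    K=d['camera_matrix']; return np.c_[s[:,0]*K[0,0]+K[0,2],s[:,1]*K[1,1]+K[1,2]]
E
python3 - <<'E'
from h import *
print(status.observe())
for n in('scene','top'):
    d=cam(n,n+'0'); print(n,d['T'].round(3).tolist(),d['k1'],d['camera_matrix'].tolist())
E
```

```text
{'time': 0.0, 'qpos': array([ 1.07596220e+00,  3.42730789e-01,  1.52503062e+00, -2.05033842e-05,
        1.27539641e+00, -1.45969382e-01]), 'qvel': array([ 2.74338708e-03, -5.68002500e-04,  2.70449789e-04,  1.04421721e-04,
        5.61127232e-05, -3.55206494e-04]), 'joint_efforts': array([ 2.75331353e-03, -4.31245387e+01, -2.44218886e+01,  7.18800444e-02,
        5.58816385e-02, -1.55294060e-04]), 'tool_pos': array([0.17923249, 0.49301731, 0.22603603]), 'tool_rot': array([-3.14004128e+00, -2.08258040e-04,  2.79273373e+00]), 'contact_force': array([ 0.94351383, -0.03407201, -0.70721636]), 'torque': array([-0.00905321,  0.0171988 ,  0.00344335]), 'opening': 0.09165212088317871}
scene [[0.521, -0.472, 0.711, -0.184], [-0.854, -0.293, 0.431, -0.451], [0.005, -0.831, -0.556, 0.714], [0.0, 0.0, 0.0, 1.0]] -0.01562713603805439 [[392.31771995511514, 0.0, 284.1138437289217], [0.0, 392.31771995511514, 206.35017563177638], [0.0, 0.0, 1.0]]
top [[-0.013, -0.992, 0.128, 0.44], [-1.0, 0.011, -0.017, 0.045], [0.016, -0.129, -0.992, 1.366], [0.0, 0.0, 0.0, 1.0]] -0.08385698991196346 [[397.9535273009934, 0.0, 276.3980132607517], [0.0, 397.9535273009934, 216.3508571910928], [0.0, 0.0, 1.0]]
```

View pics/scene0.png

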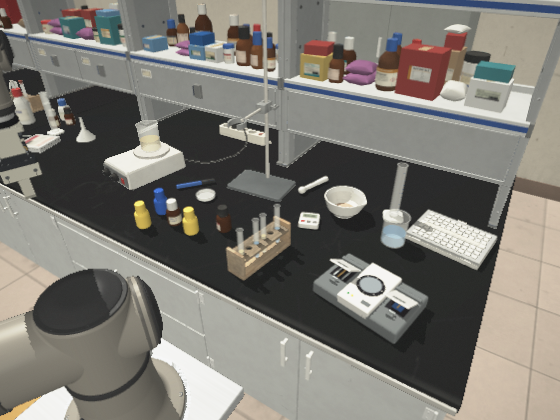

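View pics/top0.png

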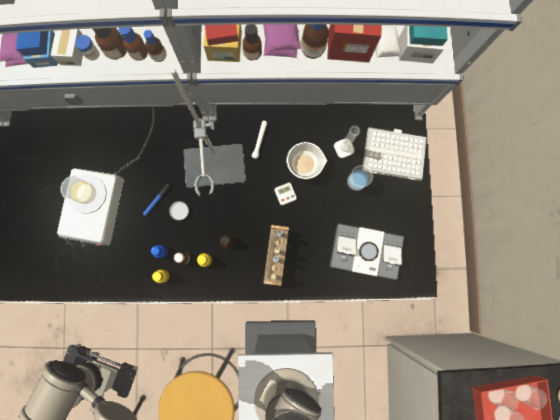

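The scene picture shows the reader at about (370,292), the rack at (260,247), and bottles at (142,215), (161,203), (175,211), (190,221) and (223,219). I'll enlarge these.

Run:
```python
from h import *
s=cv2.imread('pics/scene0.png');t=cv2.imread('pics/top0.png')
a=cv2.resize(s[185:275,120:300],(800,400),interpolation=3)
cv2.imwrite('pics/c1.png',a)
a=cv2.resize(s[245:345,300:440],(784,560),interpolation=3);cv2.imwrite('pics/c2.png',a)
a=cv2.resize(t[215:295,320:415],(760,600)[:2],interpolation=3);a=cv2.resize(t[215:290,320:420],(800,600),interpolation=3);cv2.imwrite('pics/c3.png',a)
a=cv2.resize(t[215:305,140:300],(800,450),interpolation=3);cv2.imwrite('pics/c4.png',a)
```

```text
(no output)
```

View pics/c1.png

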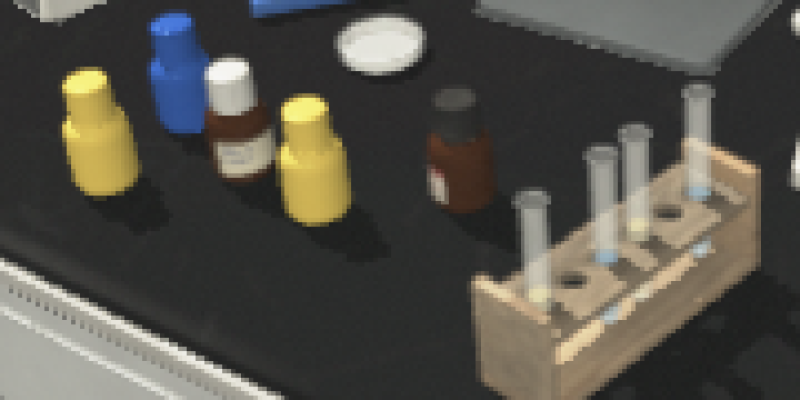

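View pics/c2.png

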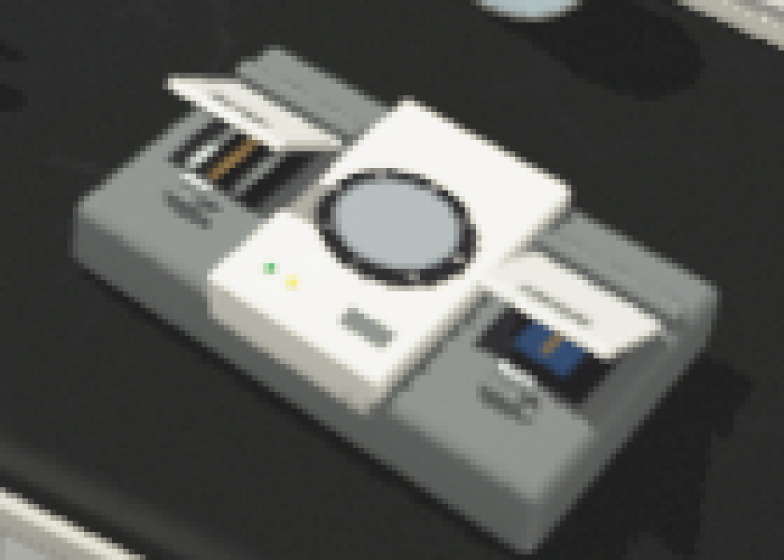

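View pics/c3.png

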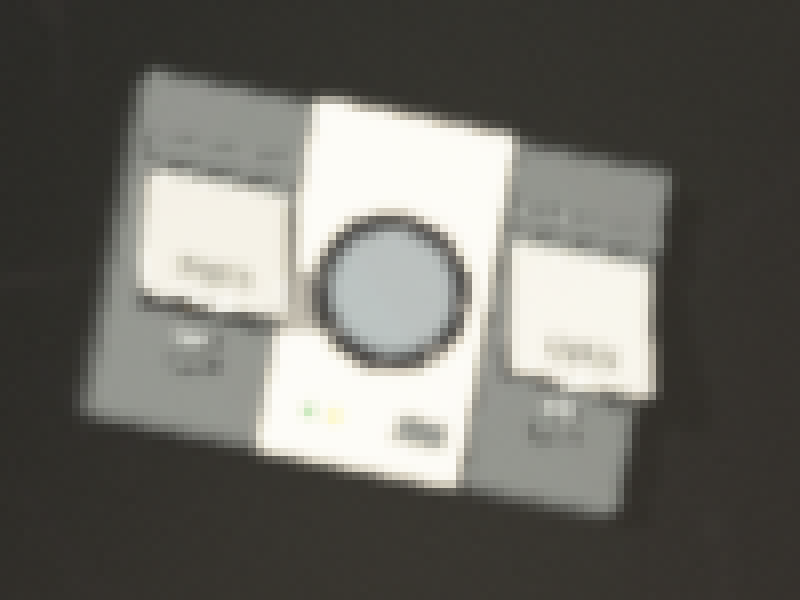

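View pics/c4.png

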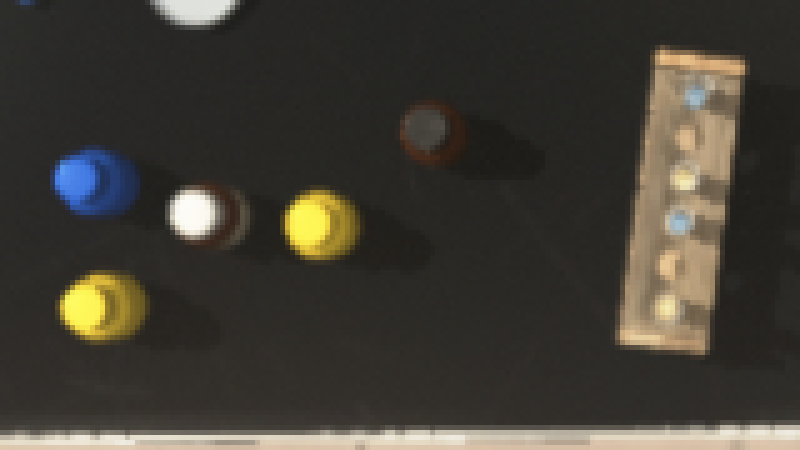

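Run:
```python
from h import *
np.set_printoptions(precision=4,suppress=True)
t=load('top0');s=load('scene0')
def c4(p): return (np.array(p)+.5)/5-.5+[140,215]
def c3(p): return (np.array(p)+.5)/8-.5+[320,215]
def c1(p): return (np.array(p)+.5)/(800/180)-.5+[120,185]
def c2(p): return (np.array(p)+.5)/5.6-.5+[300,245]
print('caps top w,y,y2,b,k',onz(t,c4([[192,212],[308,223],[84,307],[78,181],[425,130]]),.082))
print('caps scene',onz(s,c1([[231,68],[306,106],[85,79],[172,22],[457,97]]),.082))
print('window',onz(t,c3([[391,290]]),.05),onz(s,c2([[397,228]]),.05))
# reader corners top z=.038: nearleft, farleft, nearright, farright
P=onz(t,c3([[82,415],[148,68],[622,515],[670,172]]),.038);print(P)
W=onz(t,c3([[312,98],[515,132],[258,452],[462,488]]),.047);print(W)
R=onz(t,c4([[655,48],[745,60],[618,344],[708,354]]),.078);print('rack',R, R.mean(0))
Rs=onz(s,c1([[472,280],[555,325],[685,140],[760,172]]),.078);print(Rs)
C=cloud(s); Ct=cloud(t)
for n,p in dict(w=(175,215),b=(222,222)).items():
  print(n,C[p[1],p[0]])
for c in (C,):
  print('press',C[tuple(c2([240,105])[::-1].round().astype(int))],C[tuple(c2([570,295])[::-1].round().astype(int))])
```

```text
caps top w,y,y2,b,k [[0.4773 0.3417 0.082 ]
 [0.4696 0.2666 0.082 ]
 [0.417  0.4107 0.082 ]
 [0.4979 0.4162 0.082 ]
 [0.5287 0.1914 0.082 ]]
caps scene [[0.4787 0.3412 0.082 ]
 [0.4712 0.2672 0.082 ]
 [0.418  0.4137 0.082 ]
 [0.5001 0.4189 0.082 ]
 [0.5309 0.1908 0.082 ]]
window [[ 0.491  -0.2822  0.05  ]] [[ 0.4883 -0.2822  0.05  ]]
[[ 0.4415 -0.1532  0.038 ]
 [ 0.5864 -0.1853  0.038 ]
 [ 0.3958 -0.3796  0.038 ]
 [ 0.5394 -0.4072  0.038 ]]
[[ 0.5719 -0.2526  0.047 ]
 [ 0.5565 -0.3384  0.047 ]
 [ 0.425  -0.2247  0.047 ]
 [ 0.4086 -0.3096  0.047 ]]
rack [[ 0.5808  0.0423  0.078 ]
 [ 0.5722 -0.0162  0.078 ]
 [ 0.3904  0.0682  0.078 ]
 [ 0.3832  0.0106  0.078 ]] [0.4816 0.0263 0.078 ]
[[ 0.3933  0.0697  0.078 ]
 [ 0.3869  0.0069  0.078 ]
 [ 0.573   0.0413  0.078 ]
 [ 0.5685 -0.0165  0.078 ]]
w [0.4688 0.3265 0.0386]
b [0.5122 0.1817 0.0413]
press [ 0.5084 -0.1986  0.065 ] [ 0.4862 -0.3554  0.0535]
```

The only brown bottle with a white cap is at scene (174,211) and top (178,257). The others are yellow at scene (142,215) and (190,221), blue at (161,203), and black-capped at (223,219). Both cameras agree on its position to within 2 mm: x 0.478, y 0.341. Next I'll refine the reader pose and the cover angles.

Run:
```python
from h import *
np.set_printoptions(precision=4,suppress=True)
t=load('top0');s=load('scene0')
# window: light-disc centroid inside ring, bluish grey
for d,c,z in((t,(369,251),.050),(s,(370,285),.050)):
    g=cv2.cvtColor(d['img'],cv2.COLOR_RGB2GRAY); m=(g<95).astype(np.uint8)
    sub=np.zeros_like(m); cv2.circle(sub,c,22,1,-1)
    m&=sub; v,u=np.nonzero(m)
    P=onz(d,np.c_[u,v],z)[:,:2]
    for it in range(5):
        A=np.c_[2*P,np.ones(len(P))]; x=np.linalg.lstsq(A,(P**2).sum(1),rcond=None)[0]; r=np.sqrt(x[2]+x[0]**2+x[1]**2)
        e=abs(np.linalg.norm(P-x[:2],axis=1)-r); P=P[e<.006]
    print('ring',x[:2],r,len(P))
yaw=-.193;c=np.array([.490,-.2818,0]);Rz=np.array([[np.cos(yaw),-np.sin(yaw),0],[np.sin(yaw),np.cos(yaw),0],[0,0,1]])
for n,d in(('top',t),('scene',s)):
    L=(cloud(d)-c)@Rz
    img=d['img'].astype(int)
    for nm,y in(('L',.078),('R',-.078)):
        k=(abs(L[...,1]-y)<.022)&(abs(L[...,0])<.06)&(L[...,2]>.03)&(img.min(2)>170)
        q=L[k]; 
        if len(q)>8:
            p=np.polyfit(q[:,0],q[:,2],1); print(n,nm,len(q),'angle',np.arctan(-p[0]),'x at z=.045',(.045-p[1])/p[0],q.min(0),q.max(0),'res',np.std(q[:,2]-np.polyval(p,q[:,0])))
```

```text
ring [ 0.4905 -0.2822] 0.029343725352356978 15
ring [ 0.4982 -0.2732] 0.038627310955368775 103
top L 206 angle 0.4837231694885276 x at z=.045 0.03538070205584277 [-0.0348  0.0561  0.038 ] [0.0331 0.0998 0.0828] res 0.00697670949302141
top R 225 angle 0.35121274968568444 x at z=.045 0.03342134747308732 [-0.0366 -0.1     0.0332] [ 0.0326 -0.0566  0.0751] res 0.007929628390309246
scene L 120 angle 0.3398092876762787 x at z=.045 0.04806866488558375 [-0.0369  0.0565  0.0372] [0.0321 0.0991 0.0796] res 0.01071006820140714
scene R 212 angle 0.39273898061141643 x at z=.045 0.030991081665465818 [-0.0375 -0.0999  0.0368] [ 0.037  -0.0563  0.0737] res 0.006071346931789851
```

The reader centre is about (0.490, -0.282) with yaw about -0.19. That puts the shut press points at L (0.501, -0.2045) and R (0.471, -0.3575). I'll move with the fingers shut to a midpoint and turn to yaw π/2.

>>> jog_arm --series '[[-1,[-0.036,-0.022,-0.005],[0,0,0.11]],[-1,[-0.07,-0.044,-0.01],[0,0,0.22]],[-1,[-0.105,-0.065,-0.02],[0,0,0.33]],[-1,[-0.14,-0.087,-0.02],[0,0,0.44]],[-1,[-0.175,-0.108,-0.02],[0,0,0.55]],[-1,[-0.21,-0.13,-0.02],[0,0,0.66]],[-1,[-0.245,-0.151,-0.02],[0,0,0.77]],[-1,[-0.28,-0.173,-0.02],[0,0,0.88]],[-1,[-0.315,-0.195,-0.02],[0,0,1.0]],[-1,[-0.345,-0.213,-0.02],[0,0,1.12]],[-1,[-0.372,-0.23,-0.02],[0,0,1.222]],[-1,[-0.372,-0.23,-0.02],[0,0,1.222]]]' --squeeze 20

```text
time: 1.1
tool_pos: [0.4533, 0.146, 0.2462]
tool_rot: [3.141, 0.002, 1.561]
contact_force: [-0.3, 0.3, -0.0]
opening: 0.0165
```

>>> jog_arm --series '[[-1,[-0.04,0.005,0],[0,0,0]],[-1,[-0.08,0.01,0],[0,0,0]],[-1,[-0.12,0.016,0],[0,0,0]],[-1,[-0.16,0.022,0],[0,0,0]],[-1,[-0.2,0.028,0],[0,0,0]],[-1,[-0.24,0.034,0],[0,0,0]],[-1,[-0.28,0.04,0],[0,0,0]],[-1,[-0.32,0.045,0.02],[0,0,0]],[-1,[-0.353,0.049,0.04],[0,0,0]],[-1,[-0.353,0.049,0.08],[0,0,0]],[-1,[-0.353,0.049,0.12],[0,0,0]],[-1,[-0.353,0.049,0.12],[0,0,0]]]'

```text
time: 2.1
tool_pos: [0.4949, -0.2006, 0.1194]
tool_rot: [-3.129, -0.008, 1.57]
contact_force: [-1.7, 1.2, -0.5]
opening: 0.0006
```

Run:
```python
from h import *
print({k:np.round(v,4) for k,v in status.observe().items()})
cam('scene','s1'); s=cv2.imread('pics/s1.png')
cv2.imwrite('pics/s1c.png',cv2.resize(s[170:350,280:460],(720,720)[:2],interpolation=3)[:600])
```

```text
{'time': np.float64(2.1), 'qpos': array([-5.2880e-01,  4.7580e-01,  1.6363e+00,  3.0000e-04,  1.0444e+00,
       -5.2850e-01]), 'qvel': array([ 0.0223, -0.0838, -0.1126,  0.0018,  0.1595,  0.0024]), 'joint_efforts': array([-9.03400e-01, -4.86424e+01, -2.40071e+01,  2.75000e-02,
       -1.70680e+00, -1.60000e-03]), 'tool_pos': array([ 0.4949, -0.2006,  0.1194]), 'tool_rot': array([-3.1289, -0.0077,  1.5703]), 'contact_force': array([-1.6731,  1.1966, -0.4915]), 'torque': array([-0.0599,  0.1431,  0.0069]), 'opening': np.float64(0.0006)}
```

View pics/s1c.png

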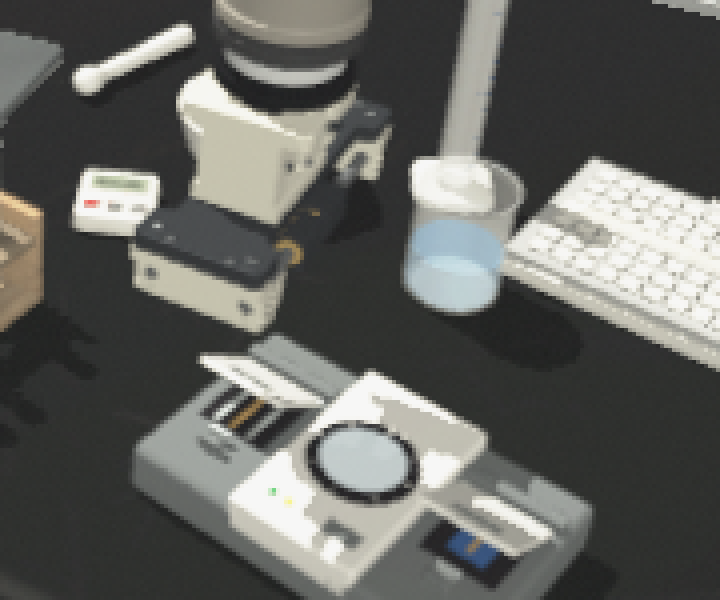

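Run:
```python
from h import *
s=load('s1'); P=proj(s,[[.4949,-.2006,.1194],[.4949,-.2006,.185],[.501,-.2045,.05]]); print(P,(P-[280,170])*4)
```

```text
[[342.39110599 249.22054434]
 [344.94015745 226.81688658]
 [342.3947891  270.17035583]] [[249.56442398 316.88217737]
 [259.76062979 227.26754631]
 [249.57915642 400.68142332]]
```

The gripper body hides the fingertips from the scene camera; the TCP projects to scene (342,249), just above the left cover. I'll press down in stages.

>>> jog_arm --series '[[-1,[-0.001,0.0,0.015],[0,0,0]],[-1,[-0.001,0.0,0.03],[0,0,0]],[-1,[-0.001,0.0,0.04],[0,0,0]],[-1,[-0.001,0.0,0.05],[0,0,0]],[-1,[-0.001,0.0,0.06],[0,0,0]],[-1,[-0.001,0.0,0.066],[0,0,0]],[-1,[-0.001,0.0,0.07],[0,0,0]],[-1,[-0.001,0.0,0.07],[0,0,0]]]'

```text
time: 2.82
tool_pos: [0.4992, -0.2037, 0.0562]
tool_rot: [-3.141, -0.001, 1.571]
contact_force: [-0.5, 0.1, 0.3]
opening: 0.0006
```

>>> jog_arm --series '[[-1,[0,0.0,0.003],[0,0,0]],[-1,[0,0.0,0.006],[0,0,0]],[-1,[0,0.0,0.008],[0,0,0]],[-1,[0,0.0,0.0095],[0,0,0]],[-1,[0,0.0,0.011],[0,0,0]],[-1,[0,0,0.0115],[0,0,0]],[-1,[0,0,0.0115],[0,0,0]],[-1,[0,0,0.0115],[0,0,0]]]'

```text
time: 3.48
tool_pos: [0.4994, -0.2039, 0.0452]
tool_rot: [-3.142, -0.0, 1.571]
contact_force: [-0.1, -0.3, 1.2]
opening: 0.0003
```

>>> jog_arm --series '[[-1,[0,0,0.0005],[0,0,0]],[-1,[0,0,0.001],[0,0,0]],[-1,[0,0,0.0015],[0,0,0]],[-1,[0,0,0.002],[0,0,0]],[-1,[0,0,0.002],[0,0,0]]]'

```text
time: 3.9
tool_pos: [0.4995, -0.2039, 0.0447]
tool_rot: [3.141, 0.0, 1.571]
contact_force: [-5.2, 1.4, 15.6]
opening: 0.0003
```

The left cover is at its hard stop (15.6 N at 44.7 mm). I'll move on to the right cover.

>>> jog_arm --series '[[-1,[0,0,-0.02],[0,0,0]],[-1,[0,0,-0.05],[0,0,0]],[-1,[0,0,-0.085],[0,0,0]],[-1,[-0.03,-0.006,-0.085],[0,0,0]],[-1,[-0.07,-0.014,-0.085],[0,0,0]],[-1,[-0.11,-0.022,-0.085],[0,0,0]],[-1,[-0.1535,-0.03,-0.085],[0,0,0]],[-1,[-0.1535,-0.03,-0.085],[0,0,0]],[-1,[-0.1535,-0.03,-0.085],[0,0,0]],[-1,[-0.1535,-0.03,-0.085],[0,0,0]]]'

```text
time: 4.73
tool_pos: [0.4692, -0.357, 0.1277]
tool_rot: [-3.141, -0.001, 1.57]
contact_force: [0.1, 0.9, -0.6]
opening: 0.0005
```

>>> jog_arm --series '[[-1,[0,0.0,0.015],[0,0,0]],[-1,[0,0.0,0.03],[0,0,0]],[-1,[0,0.0,0.04],[0,0,0]],[-1,[0,0.0,0.05],[0,0,0]],[-1,[0,0.0,0.06],[0,0,0]],[-1,[0,0.0,0.066],[0,0,0]],[-1,[0,0.0,0.072],[0,0,0]],[-1,[0,0.0,0.076],[0,0,0]],[-1,[0,0.0,0.079],[0,0,0]],[-1,[0,0.0,0.082],[0,0,0]],[-1,[0,0.0,0.083],[0,0,0]],[-1,[0,0.0,0.083],[0,0,0]]]'

```text
time: 5.73
tool_pos: [0.4695, -0.3575, 0.0453]
tool_rot: [3.141, 0.0, 1.571]
contact_force: [-0.1, -0.5, 0.2]
opening: 0.0004
```

>>> jog_arm --series '[[-1,[0,0,0.0005],[0,0,0]],[-1,[0,0,0.001],[0,0,0]],[-1,[0,0,0.0015],[0,0,0]],[-1,[0,0,0.002],[0,0,0]],[-1,[0,0,0.002],[0,0,0]]]'

```text
time: 6.15
tool_pos: [0.4696, -0.3577, 0.0449]
tool_rot: [3.141, 0.001, 1.571]
contact_force: [-3.8, 2.7, 10.9]
opening: 0.0008
```

>>> jog_arm --series '[[-1,[0,0,-0.03],[0,0,0]],[-1,[0,0,-0.07],[0,0,0]],[-1,[0,0,-0.11],[0,0,0]],[-1,[0.03,0,-0.15],[0,0,0]],[-1,[0.07,0,-0.19],[0,0,0]],[-1,[0.11,0,-0.2],[0,0,0]],[-1,[0.15,0,-0.2],[0,0,0]],[-1,[0.19,0,-0.2],[0,0,0]],[-1,[0.23,0,-0.2],[0,0,0]],[-1,[0.27,0,-0.2],[0,0,0]],[-1,[0.31,0,-0.2],[0,0,0]],[-1,[0.35,0,-0.2],[0,0,0]]]'

```text
time: 7.15
tool_pos: [0.4691, -0.0145, 0.2436]
tool_rot: [3.14, 0.0, 1.57]
contact_force: [1.5, 0.6, -1.0]
opening: 0.0005
```

Run:
```python
from h import *
cam('scene','s2');cam('top','t2')
s=cv2.imread('pics/s2.png');t=cv2.imread('pics/t2.png')
cv2.imwrite('pics/s2c.png',np.hstack([cv2.resize(s[250:340,305:435],(520,360),interpolation=3)]))
cv2.imwrite('pics/s2c.png',np.vstack([cv2.resize(s[245:340,300:435],(405,285),interpolation=3),cv2.resize(t[215:310,320:455],(405,285),interpolation=3)]))
```

```text
(no output)
```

View pics/s2c.png

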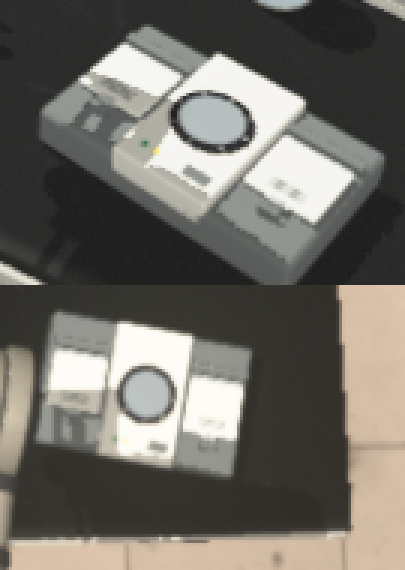

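View pics/s2.png

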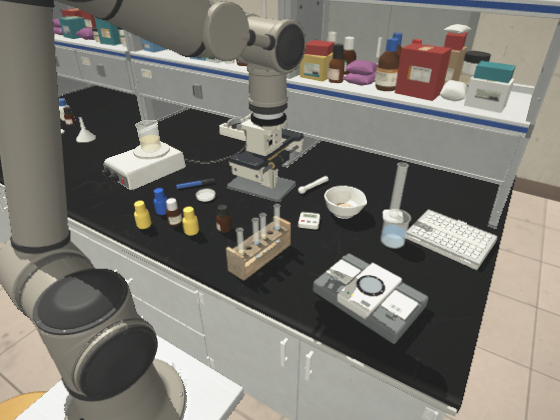

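Both covers lie flat: left at scene (343,272), right at (401,304). Now I'll go to the bottle with the jaws partly open along world x, away from the coloured neighbours.

>>> jog_arm --series '[[-1,[0.04,0.001,0],[0,0,0]],[-1,[0.08,0.002,0],[0,0,0]],[-1,[0.12,0.003,0],[0,0,0]],[-1,[0.16,0.004,0],[0,0,0]],[0.45,[0.2,0.005,0],[0,0,0]],[0.45,[0.24,0.006,0],[0,0,0]],[0.45,[0.28,0.007,0],[0,0,0]],[0.45,[0.32,0.008,0.03],[0,0,0]],[0.45,[0.349,0.008,0.06],[0,0,0]],[0.45,[0.349,0.008,0.1],[0,0,0]],[0.45,[0.349,0.008,0.12],[0,0,0]],[0.45,[0.349,0.008,0.12],[0,0,0]]]'

```text
time: 8.25
tool_pos: [0.4746, 0.3311, 0.1173]
tool_rot: [-3.132, 0.005, 1.572]
contact_force: [-1.5, -1.2, -0.4]
opening: 0.0492
```

Run:
```python
from h import *
o=status.observe();print(o['tool_pos'],o['tool_rot'],o['opening'])
cam('scene','s3');
s=cv2.imread('pics/s3.png')
cv2.imwrite('pics/s3c.png',cv2.resize(s[120:250,110:290],(720,520),interpolation=3))
```

```text
[0.47459301 0.33114124 0.11732   ] [-3.13208773  0.00512269  1.57172176] 0.049225705923014874
```

View pics/s3c.png

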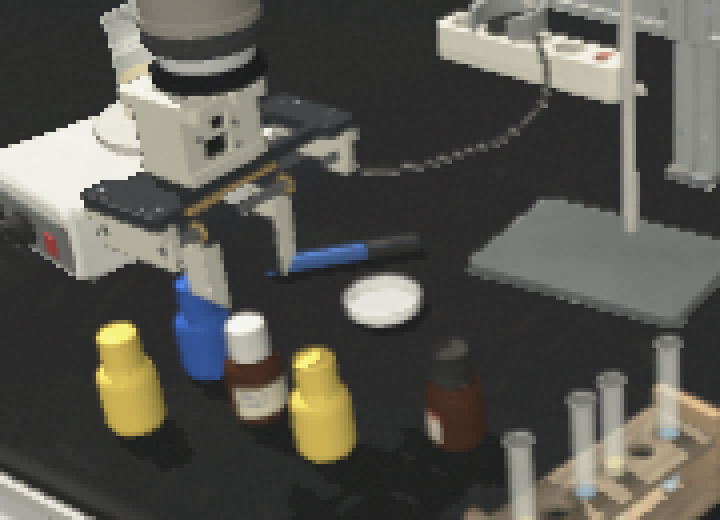

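The white-capped brown bottle is at scene about (172,212), below the open jaws. I'll let the arm settle before descending.

>>> jog_arm --series '[[0.45,[0,0,0],[0,0,0]],[0.45,[0,0,0],[0,0,0]],[0.45,[0,0,0],[0,0,0]],[0.45,[0,0,0],[0,0,0]]]'

```text
time: 8.63
tool_pos: [0.4785, 0.3327, 0.1252]
tool_rot: [3.138, -0.002, 1.57]
contact_force: [0.7, 0.2, -0.0]
opening: 0.0665
```

>>> jog_arm --series '[[0.45,[0.009,0,0],[0,0,0]],[0.45,[0.009,0,0],[0,0,0]],[0.45,[0.009,0,0],[0,0,0]],[0.45,[0.009,0,0],[0,0,0]]]'

```text
time: 8.97
tool_pos: [0.4773, 0.3419, 0.1233]
tool_rot: [3.141, -0.0, 1.571]
contact_force: [-0.5, -0.1, -0.7]
opening: 0.0665
```

>>> jog_arm --series '[[0.45,[0,0.001,0.02],[0,0,0]],[0.45,[0,0.001,0.035],[0,0,0]],[0.45,[0,0.001,0.05],[0,0,0]],[0.45,[0,0.001,0.065],[0,0,0]],[0.45,[0,0.001,0.08],[0,0,0]],[0.45,[0,0.001,0.093],[0,0,0]],[0.45,[0,0.001,0.093],[0,0,0]],[0.45,[0,0.001,0.093],[0,0,0]]]'

```text
time: 9.63
tool_pos: [0.478, 0.3414, 0.0298]
tool_rot: [-3.14, 0.001, 1.571]
contact_force: [0.5, 0.6, 1.0]
opening: 0.0665
```

Run:
```python
from h import *
o=status.observe();print(o['tool_pos'],o['tool_rot'],o['opening'])
cam('scene','s4');
s=cv2.imread('pics/s4.png')
cv2.imwrite('pics/s4c.png',cv2.resize(s[140:250,110:260],(750,550),interpolation=3))
```

```text
[0.47804532 0.34143386 0.02976223] [-3.14019255e+00  7.44892485e-04  1.57083859e+00] 0.06651940396058137
```

View pics/s4c.png

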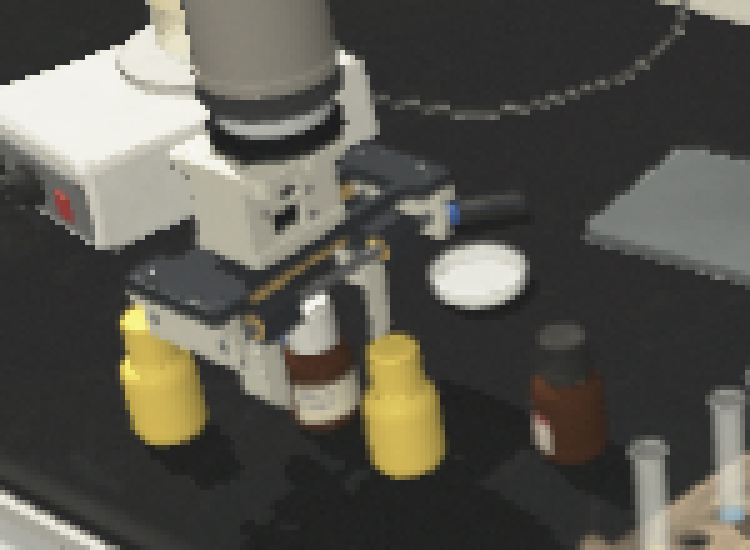

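The jaws straddle the bottle, with the cap at scene (173,204), and clear both yellow bottles. I'll close gently.

>>> jog_arm --series '[[-0.2,[0,0,0],[0,0,0]],[-0.2,[0,0,0],[0,0,0]],[-0.2,[0,0,0],[0,0,0]],[-0.2,[0,0,0],[0,0,0]],[-0.2,[0,0,0],[0,0,0]],[-0.2,[0,0,0],[0,0,0]],[-0.2,[0,0,0],[0,0,0]],[-0.2,[0,0,0],[0,0,0]]]' --squeeze 20

```text
time: 10.35
tool_pos: [0.4785, 0.3418, 0.0308]
tool_rot: [3.141, -0.0, 1.571]
contact_force: [-2.4, -0.6, 5.8]
opening: 0.0426
```

>>> jog_arm --series '[[-0.5,[0,0,-0.003],[0,0,0]],[-0.5,[0,0,-0.01],[0,0,0]],[-0.5,[0,0,-0.02],[0,0,0]],[-0.5,[0,0,-0.035],[0,0,0]],[-0.5,[0,0,-0.05],[0,0,0]],[-0.5,[0,0,-0.065],[0,0,0]],[-0.5,[0,0,-0.085],[0,0,0]],[-0.5,[0,0,-0.11],[0,0,0]],[-0.5,[0,0,-0.135],[0,0,0]],[-0.5,[0,0,-0.16],[0,0,0]],[-0.5,[0,0,-0.18],[0,0,0]],[-0.5,[0,0,-0.18],[0,0,0]]]'

```text
time: 11.35
tool_pos: [0.4803, 0.3427, 0.2159]
tool_rot: [3.133, -0.005, 1.571]
contact_force: [-0.4, 0.1, -0.5]
opening: 0.0426
```

Run:
```python
from h import *
o=status.observe();print(o['tool_pos'],o['tool_rot'],o['opening'],o['contact_force'])
cam('scene','s5');cam('top','t5')
s=cv2.imread('pics/s5.png')
cv2.imwrite('pics/s5c.png',cv2.resize(s[90:250,110:310],(750,600),interpolation=3))
```

```text
[0.48030487 0.34270394 0.215855  ] [ 3.13325818 -0.00450799  1.57086662] 0.04259005146048848 [-0.39071962  0.0619944  -0.51688935]
```

View pics/s5c.png

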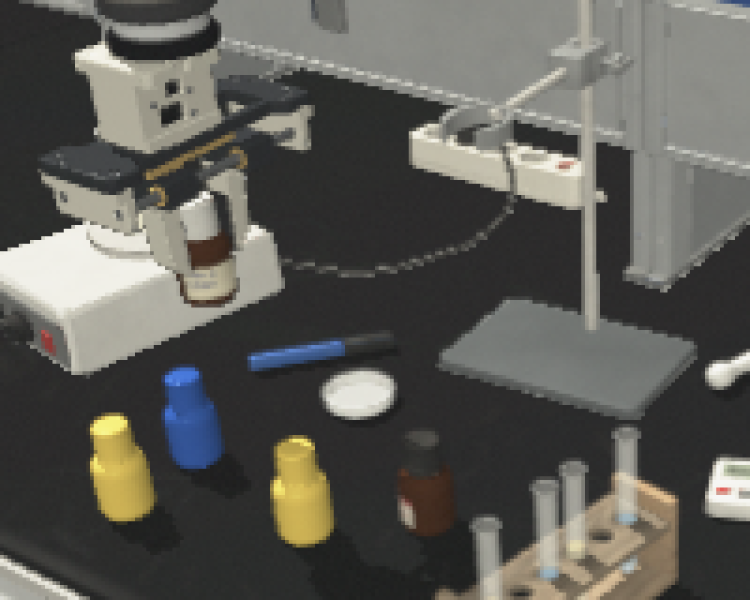

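It is lifted and upright, with its base about 30 mm below the TCP. Next I'll carry it over the rack at about 0.185 m base height; the tubes reach 0.135.

>>> jog_arm --series '[[-0.5,[-0.01,0,0],[0,0,0]],[-0.5,[-0.03,0,0],[0,0,0]],[-0.5,[-0.06,0.001,0],[0,0,0]],[-0.5,[-0.09,0.001,0],[0,0,0]],[-0.5,[-0.12,0.002,0],[0,0,0]],[-0.5,[-0.15,0.003,0],[0,0,0]],[-0.5,[-0.18,0.004,0],[0,0,0]],[-0.5,[-0.21,0.005,0],[0,0,0]],[-0.5,[-0.24,0.006,0],[0,0,0]],[-0.5,[-0.27,0.006,0],[0,0,0]],[-0.5,[-0.3,0.006,0],[0,0,0]],[-0.5,[-0.33,0.006,0],[0,0,0]]]'

```text
time: 12.45
tool_pos: [0.4829, 0.0098, 0.2087]
tool_rot: [-3.138, -0.0, 1.571]
contact_force: [0.6, -0.4, -2.1]
opening: 0.0429
```

>>> jog_arm --series '[[-0.5,[-0.03,0,0],[0,0,0]],[-0.5,[-0.06,0.001,0],[0,0,0]],[-0.5,[-0.09,0.001,0],[0,0,0]],[-0.5,[-0.12,0.002,0],[0,0,0]],[-0.5,[-0.15,0.003,0],[0,0,0]],[-0.5,[-0.18,0.004,0],[0,0,0]],[-0.5,[-0.21,0.005,0],[0,0,0]],[-0.5,[-0.24,0.005,0],[0,0,0]],[-0.5,[-0.27,0.005,0],[0,0,0]],[-0.5,[-0.285,0.005,0],[0,0,0]],[-0.5,[-0.294,0.005,0],[0,0,0]],[-0.5,[-0.294,0.005,0],[0,0,0]]]'

```text
time: 13.45
tool_pos: [0.4885, -0.2834, 0.2089]
tool_rot: [-3.14, -0.001, 1.569]
contact_force: [0.6, 0.8, -0.7]
opening: 0.0428
```

>>> jog_arm --series '[[-0.5,[0,0,0],[0,0,0]],[-0.5,[0,0,0],[0,0,0]],[-0.5,[0,0,0],[0,0,0]],[-0.5,[0,0,0],[0,0,0]]]'

```text
time: 13.78
tool_pos: [0.4896, -0.2812, 0.2104]
tool_rot: [3.141, -0.0, 1.572]
contact_force: [0.1, 0.1, -2.2]
opening: 0.0425
```

>>> jog_arm --series '[[-0.5,[-0.001,0,0.015],[0,0,0]],[-0.5,[-0.001,0,0.03],[0,0,0]],[-0.5,[-0.001,0,0.045],[0,0,0]],[-0.5,[-0.001,0,0.06],[0,0,0]],[-0.5,[-0.001,0,0.075],[0,0,0]],[-0.5,[-0.001,0,0.09],[0,0,0]],[-0.5,[-0.001,0,0.1],[0,0,0]],[-0.5,[-0.001,0,0.1],[0,0,0]],[-0.5,[-0.001,0,0.1],[0,0,0]],[-0.5,[-0.001,0,0.1],[0,0,0]]]'

```text
time: 14.62
tool_pos: [0.49, -0.2835, 0.1111]
tool_rot: [3.14, 0.001, 1.571]
contact_force: [0.3, -0.6, -0.3]
opening: 0.0428
```

Run:
```python
from h import *
o=status.observe();print(o['tool_pos'],o['tool_rot'],o['opening'],o['contact_force'])
d=cam('scene','s6');cam('top','t6')
s=cv2.imread('pics/s6.png')
cv2.imwrite('pics/s6c.png',cv2.resize(s[210:330,310:430],(600,600),interpolation=3))
x,y,z=o['tool_pos'];b=z-.0305
P=proj(d,[[x,y,b],[x,y,b+.041],[x,y,b+.066]]);print((P-[310,210])*5)
```

```text
[ 0.48996007 -0.28349161  0.11110669] [3.14034427e+00 8.73650469e-04 1.57109374e+00] 0.042821593695967816 [ 0.32933473 -0.64183185 -0.31473111]
[[314.87082459 327.71966538]
 [326.86282007 260.88055894]
 [334.47678343 218.38781133]]
```

View pics/s6c.png

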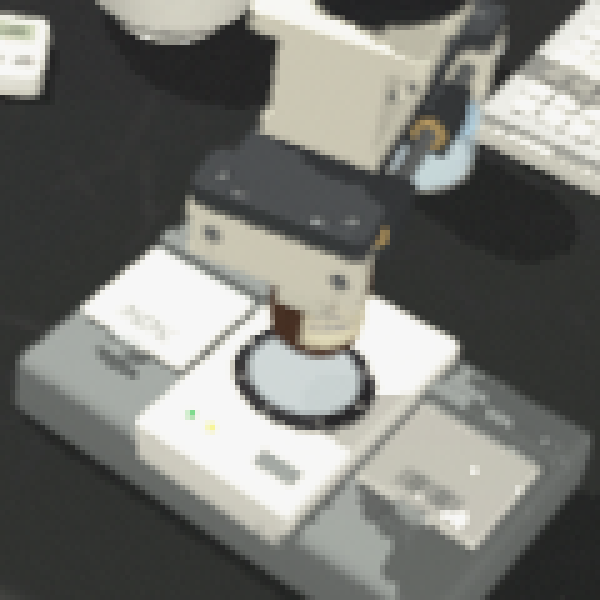

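The covers look flat, and the bottle hangs upright with its base at crop (316,345), within about 1 mm of where the TCP predicts it. I'll make the final lowering.

>>> jog_arm --series '[[-0.5,[0.001,0,0.004],[0,0,0]],[-0.5,[0.001,0,0.008],[0,0,0]],[-0.5,[0.001,0,0.012],[0,0,0]],[-0.5,[0.001,0,0.015],[0,0,0]],[-0.5,[0.001,0,0.015],[0,0,0]],[-0.5,[0.001,0,0.015],[0,0,0]],[-0.5,[0.001,0,0.015],[0,0,0]],[-0.5,[0.001,0,0.015],[0,0,0]],[-0.5,[0.001,0,0.015],[0,0,0]],[-0.5,[0.001,0,0.015],[0,0,0]]]'

```text
time: 15.55
tool_pos: [0.4895, -0.2824, 0.0953]
tool_rot: [3.141, 0.0, 1.571]
contact_force: [-0.3, 0.8, -0.5]
opening: 0.0428
```

Run:
```python
from h import *
o=status.observe();print(o['tool_pos'],o['tool_rot'],o['opening'],o['contact_force'],abs(o['qvel']).max())
d=cam('scene','s7');t=cam('top','t7')
s=cv2.imread('pics/s7.png')
a=cv2.resize(s[240:330,310:430],(800,600),interpolation=3)
x,y,z=o['tool_pos'];b=z-.0305
k=(800/120,600/90); th=np.linspace(0,6.28,60)
def dr(P,c):
    for p in (proj(d,P)-[309.5,239.5])*k: cv2.circle(a,tuple(int(v) for v in p),1,c,-1)
dr(np.c_[x+.0215*np.cos(th),y+.0215*np.sin(th),0*th+b],(0,255,0))
dr(np.c_[.490+.034*np.cos(th),-.282+.034*np.sin(th),0*th+.05],(0,0,255))
cv2.imwrite('pics/s7c.png',a)
t0=load('top0')
```

```text
[ 0.48948539 -0.28238325  0.09533818] [3.14128792e+00 1.05872632e-04 1.57074250e+00] 0.042813065315931514 [-0.26185524  0.80998782 -0.53283925] 0.0005442244105702608
```

View pics/s7c.png

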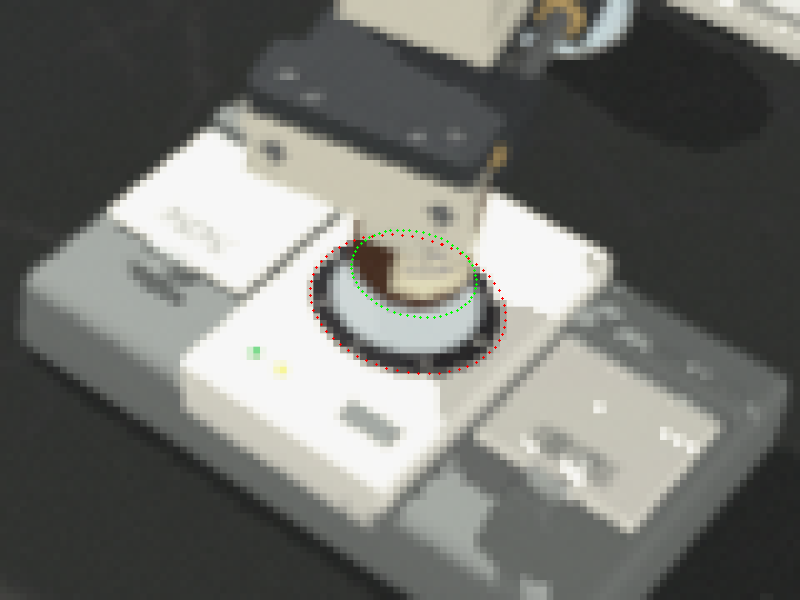

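View pics/t7.png

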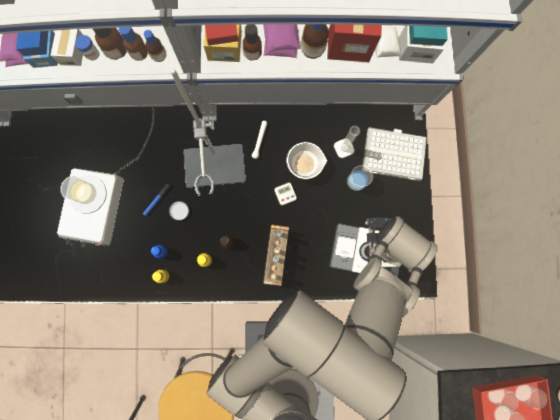

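The image's bottle base sits about 1.8 px above my prediction. I'll check whether that is the bottle's edge rounding or camera bias by running the same overlay on the first picture and on the unobstructed window.

Run:
```python
from h import *
th=np.linspace(0,6.28,90)
def ov(name,crop,items):
    d=load(name); u,v,w,h=crop; k=8
    a=cv2.cvtColor(d['img'],cv2.COLOR_RGB2BGR)[v:v+h,u:u+w]; a=cv2.resize(a,(w*k,h*k),interpolation=cv2.INTER_NEAREST)
    for (x,y,z,r,c) in items:
        for p in (proj(d,np.c_[x+r*np.cos(th),y+r*np.sin(th),0*th+z])-[u-.5,v-.5])*k: cv2.circle(a,tuple(int(q) for q in p),1,c,-1)
    return a
A=ov('scene0',(150,190,48,48),[(.478,.3415,0,.0215,(0,255,0)),(.478,.3415,.082,.015,(255,255,0))])
B=ov('s2',(345,262,48,48),[(.490,-.282,.05,.034,(0,0,255))])
C=ov('top0',(345,227,48,48),[(.490,-.282,.05,.034,(0,0,255))])
D=ov('s7',(345,262,48,48),[(.490,-.282,.05,.034,(0,0,255)),(.4895,-.2824,.0648,.0215,(0,255,0))])
o=np.vstack([np.hstack([A,B]),np.hstack([C,D])]);cv2.imwrite('pics/ov.png',cv2.resize(o,(600,600),interpolation=cv2.INTER_AREA))
```

```text
(no output)
```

View pics/ov.png

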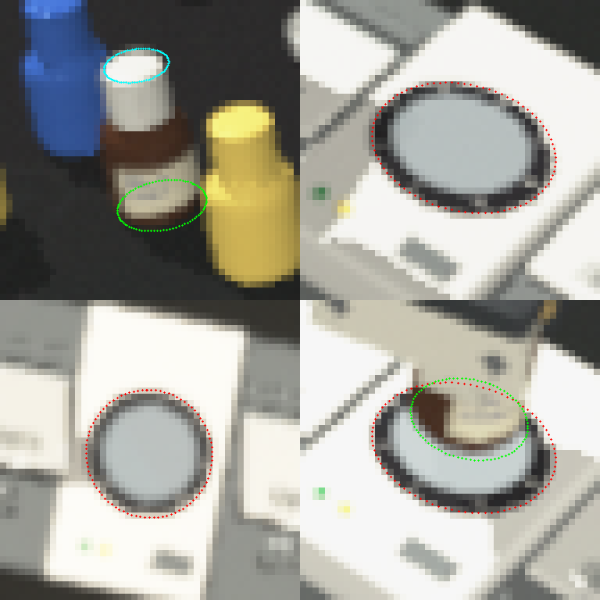

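The standing bottle shows the same gap, so it comes from the rounded base edge, and the bottle is centred over the window. One last check: the cover heights by depth, and whether the other objects have moved.

Run:
```python
from h import *
yaw=-.193;c=np.array([.490,-.2818,0]);Rz=np.array([[np.cos(yaw),-np.sin(yaw),0],[np.sin(yaw),np.cos(yaw),0],[0,0,1]])
d=load('s7');L=(cloud(d)-c)@Rz
for y in(.078,-.078):
    r=[]
    for x in(.02,0,-.025):
        k=(abs(L[...,1]-y)<.025)&(abs(L[...,0]-x)<.006)&(L[...,2]>.02)&(L[...,2]<.09); r.append((round(float(np.median(L[k][:,2])),4),int(k.sum())))
    print(y,r)
a=load('top0')['img'].astype(int);b=load('t7')['img'].astype(int)
for n,(u,v) in dict(black=(226,241),timer=(286,194),beaker=(359,178),rack=(277,255),yel=(204,260),yel2=(160,276),blue=(158,252)).items():
    print(n,abs(a-b)[v-9:v+9,u-9:u+9].mean().round(2))
o=status.observe();print(o['tool_pos'],o['opening'],abs(o['qvel']).max(),o['time'])
job.hand_in()
```

```text
0.078 [(0.044, 62), (0.0442, 68), (0.0435, 94)]
-0.078 [(0.0435, 87), (0.0437, 94), (0.0436, 104)]
black 0.71
timer 0.74
beaker 0.86
rack 0.78
yel 1.19
yel2 0.64
blue 0.87
[ 0.48945526 -0.28235302  0.09528182] 0.04308544227755485 0.001990621696790556 15.65
the job is handed in; nothing more can be done
```

I pressed both covers to their hard stops, then picked up the brown bottle with the white cap and carried it over the rack. I handed in at 15.65 s with it still gripped above the reader's window.

- **Covers:** the stops came at TCP heights of 44.7 mm (15.6 N, left) and 44.9 mm (10.9 N, right). By depth both plates lie flat at about 44 mm (the shut height is 45 mm). There is no direct reading of the catches, so "shut" rests on the stops and the flatness.
- **Bottle:** the arm is still and pointing straight down. The TCP is at (0.4895, -0.2824) against a window centre of about (0.490, -0.282). I put the base at about 65 mm, or 15 mm above the rim, give or take 1–2 mm.
- **One disagreement:** the base looked about 1.8 px higher in the picture than predicted. The bottle showed nearly the same offset while still standing on the worktop, so I put it down to the rounded base edge.
- **Everything else:** the black-capped bottle, timer, beaker, rack and coloured look-alikes showed no change in the top picture. During the carry the base was about 45 mm above the tube tops.

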